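Clear a bottle jam at the neck of a feed tray

TASK

Two dropper bottles have jammed side by side at the narrow neck of the feed tray. Without forcing, lifting or tipping them, nudge either one back into the wide bay against the sliding white bar, by a good bottle's width, and leave it there; then slide the other one through the neck and along the lane, and press it home against the rubber buffer at the end with a light steady push of about 7 N for a second. Both bottles are glass, so never push one with more than 20 N, and leave the jar, the dish and the eraser beside the tray where they are.

Things in the scene. Friction and masses are not known exactly. Their poses are not given: they have to be found in the camera images.
- feed_tray: Feed tray fixed to the table: grey base plate 92 x 290 mm, floor 4 mm above the table, aluminium rails with tops at 22 mm. Origin on the table under the middle of the neck; z up; bottles travel along +y. At y < 0 the wide bay, 72 mm wide inside (x -36 to 36 mm), back wall at y = -127 mm; at y > 0 the lane, 44 mm wide inside (x -22 to 22 mm), 152 mm long. Slick metal, friction about 0.2.
- neck (a point): Middle of the neck (tray x = y = 0), on the tray floor, axes as the tray's. Round steel posts of 4 mm radius, tops 28 mm above the table, stand at x = -26 and 26 mm, 44 mm apart inside. The two bottles stand side by side behind it, centres near x = -17 and 17 mm, y = -20 mm: neither can pass while the other is beside it, pushing one forward only wedges both.
- bottle_a_mid (a point): Amber dropper bottle with red bulb, 99 mm tall, about 50 g. Its glass body, the only part solid to the touch, is an upright cylinder 33 mm in diameter, 56 mm tall. Point: on its axis, 28 mm above its underside (middle of the glass body); z is its axis. One of two identical bottles; it may be the left or the right one.
- bottle_b_mid (a point): Amber dropper bottle with red bulb, 99 mm tall, about 50 g. Its glass body, the only part solid to the touch, is an upright cylinder 33 mm in diameter, 56 mm tall. Point: as for bottle_a. The other of the two identical bottles. Either may be nudged back and the other sent through.
- bottle_a: The same bottle a; origin at the centre of its underside.
- bottle_b: The same bottle b; origin at the centre of its underside.
- follower_face (a point): White plastic follower bar across the bay behind the bottles, 10 mm thick, top 33 mm above the table. Point: middle of its face towards the bottles, 19 mm above the table. It slides along the tray's -y when pushed with about 3 N, up to 75 mm from its foremost place (tray y = -38 mm), and stays where it is left.
- end_stop: The adjustable end stop: a dark steel block with a black knob that bridges the lane, with a rubber buffer 30 mm wide, 16 mm high on its face towards the coming bottle. Origin: the fixed far end of the lane (tray y = 152 mm, 22 mm above the table), NOT the buffer: the block is clamped so that the buffer's face stands 34 to 72 mm short of it; find it by touch. The buffer gives about 1 mm for 6 N.
- spare_jar: White screw jar, 47 mm diameter, 56 mm tall, standing on the table beside the tray; bystander. Origin: centre of its underside.
- spare_dish: Covered glass petri dish, 68 mm diameter, 18 mm high, on the table beside the tray; bystander. Origin: centre of its underside.
- small_eraser: Eraser, 18 x 40 x 13 mm, on the table beside the tray; bystander. Origin: centre of its underside.
Not all that is in view belongs to the job. Leave any purple or turquoise look-alike of the bottle_b alone.

How it is judged (in metres and radians):
On the way, in this order (a step that is already met when the one before it is completed fails the run):
1. One bottle has been nudged back into the bay (its centre more than 55 mm behind the neck) while the other is still near the neck (((y of bottle_b_mid in the frame of feed_tray below -0.055 m and y of bottle_a_mid in the frame of feed_tray between -0.04 and 0.01 m) or (y of bottle_a_mid in the frame of feed_tray below -0.055 m and y of bottle_b_mid in the frame of feed_tray between -0.04 and 0.01 m))), for 0.2 s.
2. The other bottle is pressed against the rubber buffer with 5 to 10 N for 0.8 s (((contact force between bottle_a and end_stop between 5 and 10 N and y of bottle_b_mid in the frame of feed_tray below -0.055 m) or (contact force between bottle_b and end_stop between 5 and 10 N and y of bottle_a_mid in the frame of feed_tray below -0.055 m))), for 0.8 s.
At the end, for the whole second after the job is handed in: One bottle (either) stands upright at rest in the lane where it was pressed against the buffer (centre more than 60 mm beyond the neck); the other stands upright at rest in the bay, its centre more than 55 mm behind the neck; both on the tray floor (((y of bottle_a_mid in the frame of feed_tray above 0.06 m and x of bottle_a_mid in the frame of feed_tray between -0.008 and 0.008 m and y of bottle_b_mid in the frame of feed_tray between -0.125 and -0.055 m and x of bottle_b_mid in the frame of feed_tray between -0.025 and 0.025 m) or (y of bottle_b_mid in the frame of feed_tray above 0.06 m and x of bottle_b_mid in the frame of feed_tray between -0.008 and 0.008 m and y of bottle_a_mid in the frame of feed_tray between -0.125 and -0.055 m and x of bottle_a_mid in the frame of feed_tray between -0.025 and 0.025 m)) and angle between each of bottle_a_mid, bottle_b_mid's own z axis and vertical below 0.1 rad and linear speed of each of bottle_a, bottle_b below 0.01 m/s and height (world z) of each of bottle_a_mid, bottle_b_mid below 0.037 m); the robot touches nothing.
It fails at once if a bottle is pushed with more than 20 N (by the robot, or against the buffer) (contact force between any of bottle_a, bottle_b and the arm above 20 N or contact force between any of bottle_a, bottle_b and the fingers above 20 N or contact force between any of bottle_a, bottle_b and end_stop above 20 N).
It fails at once if a bottle is lifted more than 15 mm or tipped more than 0.35 rad (height (world z) of any of bottle_a_mid, bottle_b_mid above 0.047 m or angle between any of bottle_a_mid, bottle_b_mid's own z axis and vertical above 0.35 rad).
It fails at once if the jar, the dish or the eraser is moved more than 20 mm (distance of any of spare_jar, spare_dish, small_eraser from where it was at the start of the episode above 0.02 m).
It also fails if it takes over 67 s, if anything falls off the work surface, if the arm or the gripper's body presses on something with over 40 N, if the wrist force passes 120 N, or if a joint passes its speed limit or range.

ROBOT

A 7-joint arm with a two-finger parallel gripper is mounted at the origin on a cart in front of the work surface, level with it; the furniture and walls round the work are solid. World frame = base frame: x ahead of the robot, y to its left, z up, the work surface at z = 0. Lengths are in mm, angles in rad, forces in N, time in s.
With the tool pointing down it reaches from about 400 to 850 mm from the base axis. Payload 4.5 kg.
Tool frame: the origin (TCP) lies at the very end of the fingers, on their centre line; the grasp point (between the pads) lies 19 mm behind it; z points along the fingers, y is the line along which they close (so a half turn about z gives the same grasp; the last joint's range is limited). The gripper opens to 88 mm and grips with 3 to 60 N. Pads are 18 mm wide; open, the fingers measure 123 mm over their backs; the gripper's body (75 mm by 187 mm) begins 45 mm behind the grasp point.
Start: joints at [0.034, 0.689, -0.195, 1.565, 0.157, 0.902, -0.215], TCP at [625.023, 0.026, 238.743] pointing down, gripper open.
Joint ranges: [-3.01, 3.01], [-0.46, 2.08], [-1.47, 1.51], [0.13, 2.56], [-1, 4.14], [0.04, 2.09], [-2.66, 2.66]. Speed limits (rad/s): [2.57, 2.57, 3.14, 3.14, 3.14, 3.14, 3.14].

INTERFACE

Orientations are given as a rotation vector (axis times angle).
In Python, from station import sensors, viewer, hand_in gives the robot as it stands. The module is installed in compiled form; this text tells all that it offers.
- The arm moves only by the tool jog_arm, never from a script. Its argument "steps" is a list of rows, each a list of 3 entries, a list of its own where there are three numbers: the shift along the tool's x, y, z in mm, then the turn, a rotation vector about the tool's x, y, z in rad, then the opening, from 0 (shut) to 1 (fully open). In form: [[[tx, ty, tz], [ax, ay, az], hand], ...]. A call has 1 to 5 rows; each row shifts and turns the commanded pose from where the row before left it, along the tool's axes as they then stand; what a row does not reach is not made up. A row lasts 1/10 s, in which the tool goes at most 50 mm and 8.59 degrees, less where a joint would pass 70% of its speed; a pose out of reach is approached as far as the arm can. A call with a gripper value outside its range is refused whole. The fingers move at their own pace and stop on an object; "grip_force" is the grip in N (left out, the last holds). Time passes only in rows, so rows that do not move let the fingers close. It gives the time, the measured TCP pose, the force, the opening and the grip force at its end, in the units of the state.
- sensors.get_obs(): the state, without advancing time (a new reading comes with each control period).
- viewer.grab_frame(name): name is "scene" or "side" or "wrist"; returns a dict with "frame" (420x560x3 uint8, blue, green, red), "fov_y" (degrees; the focal length in pixels is half the picture's height over the tangent of half this angle, whatever the lens; pixels are square), "cx", "cy" (the principal point, pixels), "rvec" (rotation vector, rad) and "tvec" (3), from world to camera coordinates, as OpenCV has them. Camera axes: x right, y down, z forward; pixel columns grow to the right and rows downward; lengths in mm; the calibration is good to about 2 mm. A picture is of the moment at which its call begins. There is no depth.
- hand_in(): hands the job in; it is judged then, once.
The state is a dict: "clock": time; "q": joint angles; "dq": joint speeds; "effort": joint torques, N m; "tool_pos": TCP position; "tool_rot": TCP orientation; "contact_force": force on the tool from outside, world axes, zero at the start; "moment": the same for the moment, N m; "width": opening from 0.0 (shut) to 1.0 (fully open); "grasp_force": force on a finger pad.
Only numpy, scipy, OpenCV 4.12 (cv2) and the standard library are available. Lean on these libraries where they do the work, as an engineer would, in place of code of your own. Each camera call takes 0.05 s, during which the arm holds its last target. There are 200 camera calls.

## Working session

There is one attempt and no reset: what is moved stays moved. The work goes in short steps, Python scripts to look and compute and a tool call to move; the robot and the scene stay as the last step left them, time stands still between calls to the robot, and variables do not carry over. Pictures are saved under pics/ and viewed, at most 10 in all, crops included, and the job is handed in when it is done.

Besides the shell and the picture viewer there is one more tool, called after ">>>" as name([rows], argument=value, ...), one row to a line, values as JSON. jog_arm: Moves the arm, as the interface text tells. Its arguments: {"type":"object","properties":{"steps":{"type":"array"},"grip_force":{"type":"number"}},"required":["steps"]}

```bash
mkdir -p pics
cat > h.py <<'E'
import numpy as np, cv2
from station import sensors, viewer, hand_in
def grab(n):
    f=viewer.grab_frame(n); im=np.array(f["frame"]); 
    fl=im.shape[0]/2/np.tan(np.radians(f["fov_y"])/2)
    K=np.array([[fl,0,f["cx"]],[0,fl,f["cy"]],[0,0,1.]])
    R=cv2.Rodrigues(np.array(f["rvec"],float))[0]; t=np.array(f["tvec"],float).ravel()
    return im,K,R,t
def ray(c,uv):
    im,K,R,t=c; d=R.T@np.linalg.solve(K,[uv[0],uv[1],1.]); return -R.T@t,d/np.linalg.norm(d)
def plane(c,uv,z):
    o,d=ray(c,uv); return o+d*(z-o[2])/d[2]
def proj(c,p):
    im,K,R,t=c; q=K@(R@np.array(p,float)+t); return q[:2]/q[2]
E
python3 - <<'E'
from h import *
o=sensors.get_obs(); print(o)
ims=[]
for n in("scene","side","wrist"):
    c=grab(n); np.savez(n+"0.npz",im=c[0],K=c[1],R=c[2],t=c[3]); cv2.imwrite(f"pics/{n}0.png",c[0]); print(n,-c[2].T@c[3],c[1][0,0],c[2][2])
E
```

```text
{'clock': 0.0, 'q': array([ 0.03380539,  0.68998205, -0.19449337,  1.56632964,  0.15732692,
        0.90253006, -0.21513469]), 'dq': array([-1.07219475e-04, -8.89274020e-04, -1.13527173e-03, -4.42632034e-05,
        8.75195151e-04,  6.55186656e-04,  5.94692974e-04]), 'effort': array([ 3.38560185e-04, -5.27571630e+01, -1.26686912e+00, -1.53434461e+01,
       -5.26333472e-02,  6.56995355e-03,  1.65937727e-04]), 'tool_pos': array([ 6.24365050e+02, -7.32290136e-02,  2.37914576e+02]), 'tool_rot': array([-2.22055523, -2.22065149,  0.00224356]), 'contact_force': array([-0.29889501, -0.02061417, -0.14668281]), 'moment': array([-0.00154679, -0.02474654, -0.04609758]), 'grasp_force': 0.0, 'width': 1.0004774639084955}
scene [262.16957957 472.33774211 699.71778904] 395.98927410197666 [ 0.35771102 -0.53974068 -0.76205172]
side [ 579.57788735 -649.54414114  589.22950616] 452.50811852298983 [-0.0207844   0.76695236 -0.64136736]
wrist [625.69669845  83.84030733 383.52921752] 332.72500277635004 [-0.00165491 -0.32110459 -0.94704229]
```

View pics/scene0.png

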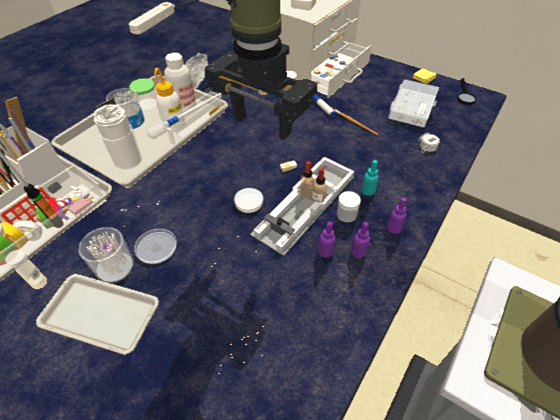

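View pics/side0.png

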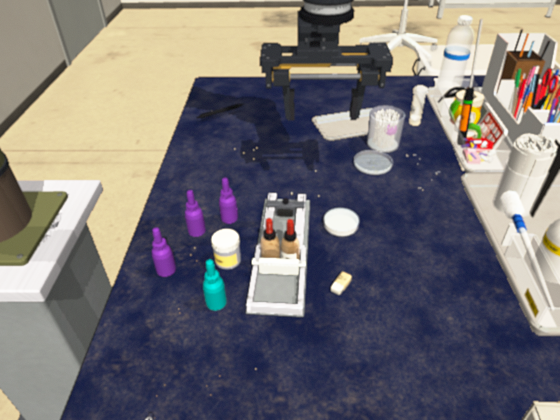

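View pics/wrist0.png

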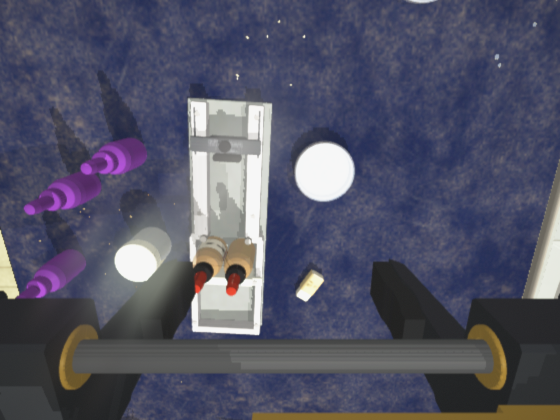

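The scene shows two amber bottles with red bulbs. In the scene view they are at (308,182) and (320,185), in the side view at (269,240) and (290,240), and in the wrist view at (208,265) and (238,265). They stand in the grey tray. Look-alikes are the purple bottles at side (195,215), (228,203) and (163,255), and the turquoise one at side (214,287). I choose the amber pair in the tray.

Run:
```python
from h import *
C={}
for n in("scene","side","wrist"):
    z=np.load(n+"0.npz"); C[n]=(z["im"],z["K"],z["R"],z["t"])
box={"scene":(290,150,340,215),"side":(255,205,310,265),"wrist":(180,240,260,300)}
pts={}
for n,c in C.items():
    x0,y0,x1,y1=box[n]; hsv=cv2.cvtColor(c[0],cv2.COLOR_BGR2HSV)[y0:y1,x0:x1]
    m=(((hsv[...,0]<6)|(hsv[...,0]>172))&(hsv[...,1]>150)&(hsv[...,2]>70)).astype(np.uint8)
    k,l,s,ce=cv2.connectedComponentsWithStats(m)
    b=sorted([(ce[i]+[x0,y0]) for i in range(1,k) if s[i,4]>15],key=lambda p:p[0]); pts[n]=b; print(n,b)
def tri(obs):
    A=np.zeros((3,3));B=np.zeros(3);L=[]
    for n,p in obs:
        o,d=ray(C[n],p);P=np.eye(3)-np.outer(d,d);A+=P;B+=P@o
    X=np.linalg.solve(A,B); return X,[np.round(proj(C[n],X)-p,1) for n,p in obs]
for i in range(2):
    print(tri([(n,pts[n][i]) for n in("side","wrist")]))
im=C["wrist"][0][90:345,170:290]; a=cv2.resize(im,None,fx=2.3,fy=2.3,interpolation=cv2.INTER_CUBIC)
im=C["side"][0][185:320,230:330]; b=cv2.resize(im,None,fx=4.3,fy=4.3,interpolation=cv2.INTER_CUBIC)
h=max(a.shape[0],b.shape[0]); pad=lambda q:cv2.copyMakeBorder(q,0,h-q.shape[0],0,0,cv2.BORDER_CONSTANT)
o=np.hstack([pad(a),pad(b)]);print(a.shape,o.shape);cv2.imwrite("pics/crop1.png",o)
```

```text
scene [array([307.89090909, 166.52727273]), array([320.67391304, 173.45652174])]
side [array([268.97560976, 226.52439024]), array([290.06451613, 227.3655914 ])]
wrist [array([199.23529412, 280.52941176]), array([232.6281407, 284.       ])]
(array([540.58650298, -91.46098693,  84.55923389]), [array([-0.2, -0. ]), array([ 0.3, -0. ])])
(array([575.17902747, -94.76537316,  85.79133711]), [array([-0.5, -0.1]), array([0.8, 0. ])])
(586, 276, 3) (586, 706, 3)
```

View pics/crop1.png

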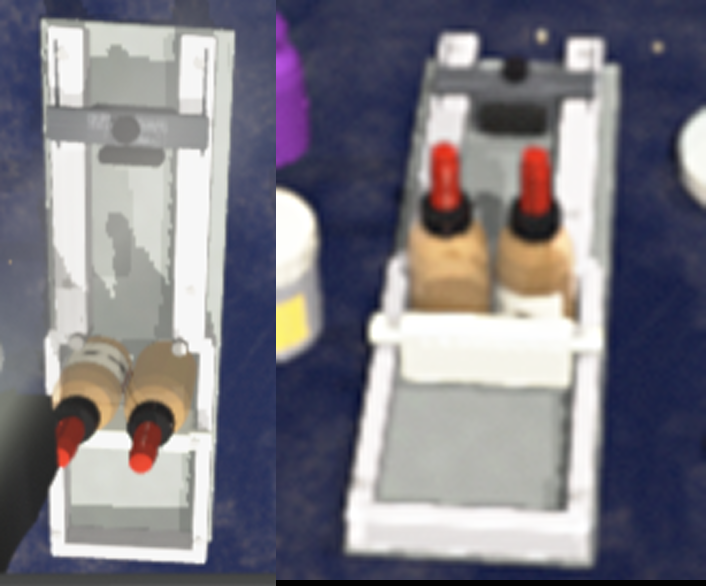

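Run:
```python
from h import *
z=np.load("wrist0.npz"); c=(z["im"],z["K"],z["R"],z["t"])
w=lambda u,v:(170+u/2.3-.3,90+v/2.3-.3)
def P(u,v,h): return plane(c,w(u,v),h)[:2].round(1)
pl,pr=P(77,341,28),P(180,348,28)
print("posts",pl,pr,np.linalg.norm(pr-pl))
a=[P(50,27,22),P(215,38,22),P(205,562,22),P(52,554,22)]
print(a,[np.linalg.norm(a[i]-a[(i+1)%4]).round(1) for i in range(4)])
print("inner rails lane", P(86,30,22),P(86,330,22),P(178,38,22),P(173,330,22))
print("buffer/block",P(98,150,20),P(165,158,20),"block",P(48,107,35),P(48,140,35))
z=np.load("side0.npz"); s=(z["im"],z["K"],z["R"],z["t"])
w2=lambda u,v:(230+(u-276)/4.3-.4,185+v/4.3-.4)
for u,v,h,n in[(371,330,33,"fol L"),(602,332,33,"fol R"),(347,520,22,"BL"),(595,530,22,"BR"),(438,38,22,"FL"),(604,42,22,"FR")]: print(n,plane(s,w2(u,v),h)[:2].round(1))
```

```text
posts [533.2 -68.6] [585.  -72.4] 51.93919521902506
[array([531.3,  81.6]), array([605.2,  76.9]), array([ 594.1, -207.7]), array([ 507.3, -202.3])] [np.float64(74.0), np.float64(284.8), np.float64(87.0), np.float64(284.9)]
inner rails lane [547.3  80.3] [536.7 -65.1] [588.5  76.9] [581.1 -65.1]
buffer/block [548.6  26.2] [580.2  22.4] block [530.8  47.8] [529.5  33.1]
fol L [ 511.3 -122.1]
fol R [ 601.8 -122.8]
BL [ 507.7 -206. ]
BR [ 597.5 -209.9]
FL [528.7  78.1]
FR [607.3  75. ]
```

Wrist view: the posts are at about (203,238) and (248,241) px, 51.9 mm apart against an expected 52. The tray neck is near world (559,-71) with yaw about -0.06. The bottles are at tray (-17,-21) and (17.6,-22), and the buffer is at tray y of about 95. Every value fits the text. Next I hover over the lane with the fingers shut and turned along the tray.

>>> jog_arm([
  [[-15.2, -24.8, 20], [0, 0, 0], 0],
  [[-15.2, -24.8, 20], [0, 0, 0], 0],
  [[-15.2, -24.8, 20], [0, 0, 0], 0],
  [[0, 0, 10], [0, 0, -0.137], 0],
  [[0, 0, 10], [0, 0, -0.137], 0],
])

```text
clock: 0.65
tool_pos: [549.4, -46.4, 158.0]
tool_rot: [-1.891, -2.508, 0.002]
contact_force: [-0.2, -0.3, 0.1]
width: 0.567
grasp_force: 0.0
```

>>> jog_arm([
  [[0, 0, 10], [0, 0, -0.137], 0],
  [[0, 0, 10], [0, 0, -0.137], 0],
  [[0, 0, 10], [0, 0, -0.137], 0],
  [[0, 0, 0], [0, 0, -0.137], 0],
  [[0, 0, 0], [0, 0, -0.137], 0],
])

```text
clock: 1.15
tool_pos: [550.3, -45.7, 128.1]
tool_rot: [-0.937, -2.997, 0.001]
contact_force: [-0.1, 0.3, -1.0]
width: 0.116
grasp_force: 0.0
```

>>> jog_arm([
  [[0, 0, 0], [0, 0, -0.137], 0],
  [[0, 0, 0], [0, 0, -0.137], 0],
  [[0, 0, 0], [0, 0, -0.137], 0],
  [[0, 0, 0], [0, 0, -0.137], 0],
  [[0, 0, 0], [0, 0, 0], 0],
])

```text
clock: 1.65
tool_pos: [550.4, -45.8, 128.4]
tool_rot: [-0.1, -3.139, -0.001]
contact_force: [-0.2, 0.5, -0.6]
width: 0.006
grasp_force: 0.0
```

```bash
cat >> h.py <<'E'
N=np.array([559,-71.3]); A=-0.06
ex=np.array([np.cos(A),np.sin(A)]); ey=np.array([-np.sin(A),np.cos(A)])
def tray(p): d=np.array(p[:2])-N; return np.round([d@ex,d@ey],1)
def world(x,y,z): return np.r_[N+ex*x+ey*y,z]
def stat():
    o=sensors.get_obs(); R=cv2.Rodrigues(np.array(o["tool_rot"]))[0]
    f=np.array(o["contact_force"])
    print("t",round(float(o["clock"]),2),"tray",tray(o["tool_pos"]),"z",round(o["tool_pos"][2],1),"toolx dir err",round(np.arctan2(-R[1,0],-R[0,0])-A,4),"w",round(o["width"],3),"gf",round(float(o["grasp_force"]),1),"F tray",np.round([f[:2]@ex,f[:2]@ey,f[2]],1)); return o
E
python3 - <<'E'
from h import *
stat()
c=grab("wrist"); np.savez("wrist1.npz",im=c[0],K=c[1],R=c[2],t=c[3])
im=c[0].copy()
for p in[(-26,0,28),(26,0,28),(-10.5,25,22),(0,0,4),(-22,152,22),(22,152,22),(-36,-127,22),(36,-127,22)]:
    u=proj(c,world(*p)); print(p,u.round(0)); cv2.drawMarker(im,tuple(int(round(v)) for v in u),(0,255,0),0,8,1)
cv2.imwrite("pics/wrist1.png",cv2.resize(im,(784,588)))
E
```

```text
t 1.65 tray [-10.1  24.9] z 128.4 toolx dir err -0.0038 w 0.006 gf 0.0 F tray [-0.3  0.5 -0.6]
(-26, 0, 28) [250. 192.]
(26, 0, 28) [252. 253.]
(-10.5, 25, 22) [282. 208.]
(0, 0, 4) [253. 214.]
(-22, 152, 22) [444. 194.]
(22, 152, 22) [436. 245.]
(-36, -127, 22) [ 85. 178.]
(36, -127, 22) [102. 262.]
```

View pics/wrist1.png

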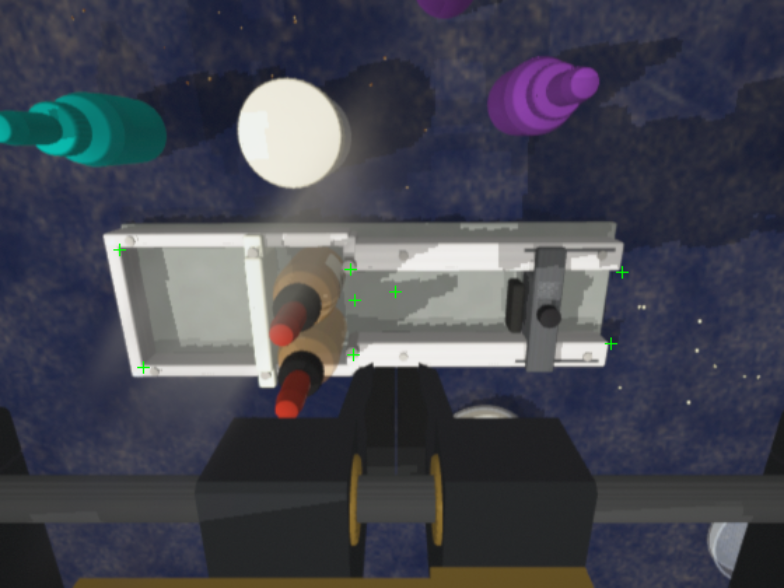

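The picture confirms the calibration: the projected posts (349,265) and (353,352) and the bay corners fall on the image features. Descending into the lane in front of bottle A (left).

>>> jog_arm([
  [[0.4, 0, 25], [0, 0, 0], 0],
  [[0, 0, 25], [0, 0, 0], 0],
  [[0, 0, 25], [0, 0, 0], 0],
  [[0, 0, 22], [0, 0, 0], 0],
  [[0, 0, 15], [0, 0, 0], 0],
])

```text
clock: 2.2
tool_pos: [549.7, -45.6, 15.3]
tool_rot: [-0.105, -3.139, 0.001]
contact_force: [-0.3, -0.1, 0.3]
width: 0.008
grasp_force: 0.0
```

>>> jog_arm([
  [[0, -4, 0], [0, 0, 0], 0],
  [[0, -4, 0], [0, 0, 0], 0],
  [[0, -3, 0], [0, 0, 0], 0],
  [[0, -3, 0], [0, 0, 0], 0],
  [[0, -3, 0], [0, 0, 0], 0],
])

```text
clock: 2.7
tool_pos: [549.6, -62.9, 17.5]
tool_rot: [0.101, 3.139, 0.0]
contact_force: [0.6, 0.2, -0.2]
width: 0.004
grasp_force: 0.1
```

Run:
```python
from h import *
stat()
```

```text
t 2.7 tray [-9.9  7.8] z 17.5 toolx dir err -0.0045 w 0.004 gf 0.1 F tray [ 0.6  0.2 -0.2]
```

>>> jog_arm([
  [[0, -2.5, 0], [0, 0, 0], 0],
  [[0, -2.5, 0], [0, 0, 0], 0],
  [[0, -2.5, 0], [0, 0, 0], 0],
  [[0, -2.5, 0], [0, 0, 0], 0],
  [[0, -2.5, 0], [0, 0, 0], 0],
])

```text
clock: 3.2
tool_pos: [548.8, -73.7, 17.0]
tool_rot: [0.098, 3.139, 0.003]
contact_force: [0.2, 3.6, 2.1]
width: 0.007
grasp_force: 2.1
```

Run:
```python
from h import *
stat()
c=grab("side")
cv2.imwrite("pics/side1.png",cv2.resize(c[0][170:320,220:340],None,fx=4,fy=4,interpolation=cv2.INTER_CUBIC))
```

```text
t 3.2 tray [-10.1  -3. ] z 17.0 toolx dir err -0.0026 w 0.007 gf 2.1 F tray [-0.1  3.6  2.1]
```

View pics/side1.png

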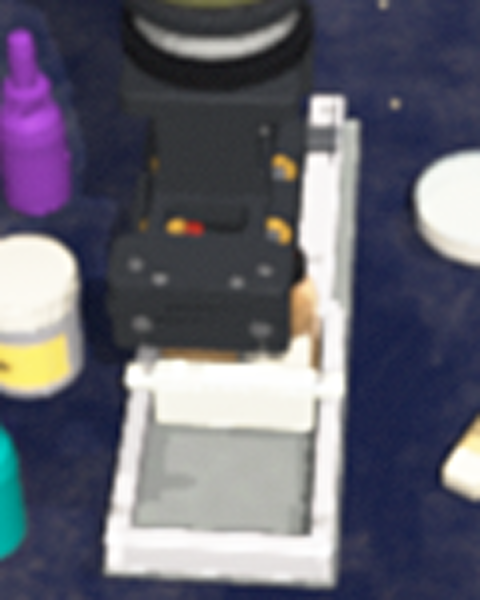

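The side view shows the gripper over the left bottle, with the follower just behind it. The force of 3.6 N matches the follower sliding. Continuing gently.

>>> jog_arm([
  [[0, -3, 0], [0, 0, 0], 0],
  [[0, -3, 0], [0, 0, 0], 0],
  [[0, -3, 0], [0, 0, 0], 0],
  [[0, -3, 0], [0, 0, 0], 0],
  [[0, -3, 0], [0, 0, 0], 0],
])

```text
clock: 3.75
tool_pos: [547.4, -90.3, 16.8]
tool_rot: [0.1, 3.14, 0.0]
contact_force: [0.4, 5.1, 2.3]
width: 0.005
grasp_force: 2.2
```

>>> jog_arm([
  [[0, -3, 0], [0, 0, 0], 0],
  [[0, -3, 0], [0, 0, 0], 0],
  [[0, -3, 0], [0, 0, 0], 0],
  [[0, -3, 0], [0, 0, 0], 0],
  [[0, -3, 0], [0, 0, 0], 0],
])

```text
clock: 4.25
tool_pos: [546.4, -105.2, 16.8]
tool_rot: [0.1, 3.14, 0.0]
contact_force: [1.2, 4.1, 3.7]
width: 0.003
grasp_force: 2.3
```

Run:
```python
from h import *
stat()
c=grab("side")
# row brightness profile along tray centre line: follower top edges
for y in range(-125,-30,4):
    for x in (33,): 
        u=proj(c,world(x,y,33)).round().astype(int); print(y,u,c[0][u[1],u[0]].tolist(),end="; ")
cv2.imwrite("pics/side2.png",cv2.resize(c[0][170:320,220:340],None,fx=4,fy=4,interpolation=cv2.INTER_CUBIC))
```

```text
t 4.25 tray [-10.5 -34.5] z 16.8 toolx dir err -0.0038 w 0.003 gf 2.3 F tray [0.9 4.2 3.7]
-125 [295 297] [148, 154, 151]; -121 [295 295] [136, 142, 139]; -117 [296 293] [107, 111, 109]; -113 [296 291] [193, 209, 211]; -109 [296 289] [232, 243, 244]; -105 [296 287] [232, 243, 245]; -101 [296 285] [231, 241, 243]; -97 [296 283] [226, 238, 239]; -93 [296 281] [244, 250, 251]; -89 [297 280] [239, 246, 246]; -85 [297 278] [239, 247, 248]; -81 [297 276] [190, 201, 204]; -77 [297 274] [115, 120, 117]; -73 [297 272] [130, 135, 133]; -69 [297 270] [122, 126, 123]; -65 [297 269] [121, 125, 123]; -61 [297 267] [98, 116, 133]; -57 [298 265] [78, 105, 130]; -53 [298 263] [133, 160, 181]; -49 [298 262] [160, 186, 204]; -45 [298 260] [167, 193, 210]; -41 [298 258] [167, 194, 212]; -37 [298 256] [174, 203, 221]; -33 [298 255] [173, 202, 220];
```

View pics/side2.png

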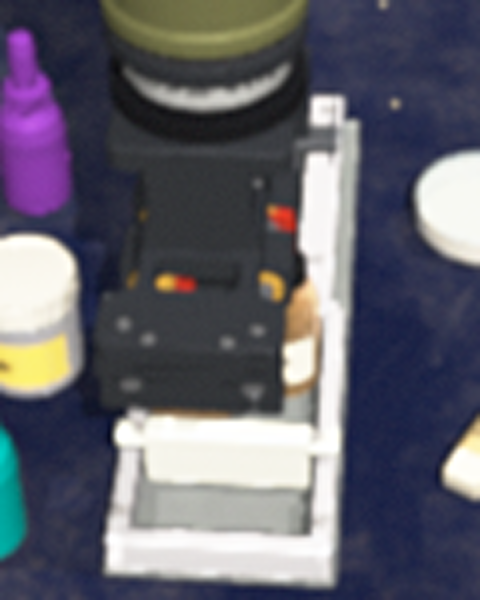

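The follower's face is now at y of about -81, so bottle A's centre is about -64, and the right bottle has stayed put. I'll push 7 mm more, back off and rise.

>>> jog_arm([
  [[0, -2.5, 0], [0, 0, 0], 0],
  [[0, -2.5, 0], [0, 0, 0], 0],
  [[0, -2, 0], [0, 0, 0], 0],
  [[0, 0, 0], [0, 0, 0], 0],
  [[0, 0, 0], [0, 0, 0], 0],
])

```text
clock: 4.8
tool_pos: [545.8, -112.5, 16.6]
tool_rot: [-0.101, -3.14, 0.001]
contact_force: [0.7, 2.7, 2.9]
width: 0.005
grasp_force: 1.5
```

>>> jog_arm([
  [[0, 3, 0], [0, 0, 0], 0],
  [[0, 6, 0], [0, 0, 0], 0],
  [[0, 6, 0], [0, 0, 0], 0],
  [[0, 0, -20], [0, 0, 0], 0],
  [[0, 0, -35], [0, 0, 0], 0],
])

```text
clock: 5.3
tool_pos: [545.1, -96.4, 70.4]
tool_rot: [-0.098, -3.135, 0.001]
contact_force: [0.7, -0.3, 0.8]
width: 0.005
grasp_force: 0.0
```

>>> jog_arm([
  [[0, 0, -35], [0, 0, 0], 0],
  [[0, 0, -30], [0, 0, 0], 0.5],
  [[0, 0, 0], [0, 0, 0], 0.8],
  [[0, 0, 0], [0, 0, 0], 0.8],
  [[0, 0, 0], [0, 0, 0], 0.8],
])

```text
clock: 5.8
tool_pos: [546.0, -97.1, 135.6]
tool_rot: [-0.1, -3.138, 0.001]
contact_force: [-0.2, -0.1, 0.4]
width: 0.347
grasp_force: 0.0
```

Run:
```python
from h import *
stat()
C={n:grab(n) for n in("side","wrist","scene")}
for n,c in C.items():
    hsv=cv2.cvtColor(c[0],cv2.COLOR_BGR2HSV)
    m=(((hsv[...,0]<6)|(hsv[...,0]>172))&(hsv[...,1]>150)&(hsv[...,2]>70)).astype(np.uint8)
    k,l,s,ce=cv2.connectedComponentsWithStats(m)
    for i in range(1,k):
        if s[i,4]>15:
            q=plane(c,ce[i],85); tq=tray(q)
            if abs(tq[0])<60 and -140<tq[1]<150: print(n,ce[i].round(1),s[i,4],tq)
    np.savez(n+"2.npz",im=c[0],K=c[1],R=c[2],t=c[3])
cv2.imwrite("pics/wrist2.png",C["wrist"][0])
```

```text
t 5.8 tray [-11.5 -26.6] z 135.6 toolx dir err -0.0036 w 0.347 gf 0.0 F tray [-0.2 -0.1  0.4]
side [290.3 229. ] 94 [ 18.9 -25.7]
side [265.4 247.9] 95 [-17.4 -72.1]
wrist [207.4 235.6] 175 [-12.4 -74.4]
wrist [283.  279.4] 523 [ 19.4 -26.3]
scene [333.  160.7] 45 [-18.3 -72.8]
scene [308.6 165.4] 53 [ 17.2 -26.9]
```

View pics/wrist2.png

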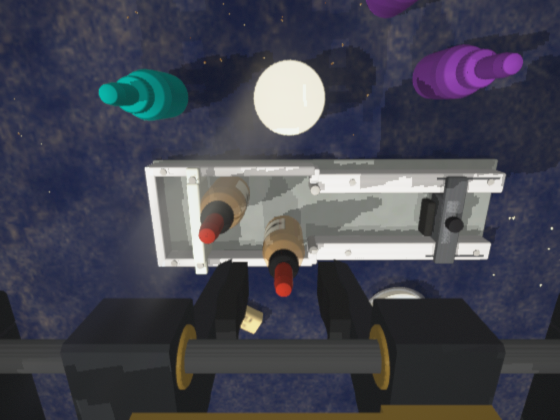

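The wrist view shows bottle A back in the bay against the bar (240,190), still upright. B stands near the neck at (283,250), with its bulb at (283,280), so tray (18,-26). B would catch on the post, so I'll grip it lightly, above rail and post height, slide it to the middle and into the lane, then release and push from behind.

>>> jog_arm([
  [[-15, 0, 0], [0, 0, 0], 0.65],
  [[-14.5, 0.5, 0], [0, 0, 0], 0.65],
  [[0, 0, 20], [0, 0, 0], 0.65],
  [[0, 0, 20], [0, 0, 0], 0.65],
  [[0, 0, 20], [0, 0, 0], 0.65],
], grip_force=4)

```text
clock: 6.45
tool_pos: [576.1, -98.3, 75.2]
tool_rot: [-0.1, -3.139, -0.0]
contact_force: [1.0, 0.1, -0.5]
width: 0.65
grasp_force: 0.0
```

Run:
```python
from h import *
stat()
```

```text
t 6.45 tray [ 18.7 -25.9] z 75.2 toolx dir err -0.0037 w 0.65 gf 0.0 F tray [ 1.   0.2 -0.5]
```

>>> jog_arm([
  [[0, 0, 20], [0, 0, 0], 0.65],
  [[0, 0, 20], [0, 0, 0], 0.65],
  [[0, 0, 2], [0, 0, 0], 0.65],
  [[0, 0, 0], [0, 0, 0], 0.55],
  [[0, 0, 0], [0, 0, 0], 0.48],
], grip_force=4)

```text
clock: 6.95
tool_pos: [576.9, -98.1, 35.3]
tool_rot: [0.1, 3.139, 0.0]
contact_force: [0.2, -0.3, -0.2]
width: 0.495
grasp_force: 0.0
```

>>> jog_arm([
  [[0, 0, 0], [0, 0, 0], 0.43],
  [[0, 0, 0], [0, 0, 0], 0.4],
  [[0, 0, 0], [0, 0, 0], 0.37],
  [[0, 0, 0], [0, 0, 0], 0.35],
  [[0, 0, 0], [0, 0, 0], 0.35],
], grip_force=4)

```text
clock: 7.45
tool_pos: [576.8, -98.5, 35.3]
tool_rot: [0.1, 3.139, -0.0]
contact_force: [0.4, -0.5, 4.5]
width: 0.369
grasp_force: 4.0
```

Gripped gently at 4 N with a width of 32.5 mm. I'll slide diagonally to the middle and then into the lane.

>>> jog_arm([
  [[5, 4, 0], [0, 0, 0], 0.35],
  [[5, 4, 0], [0, 0, 0], 0.35],
  [[5, 3, 0], [0, 0, 0], 0.35],
  [[3.5, 3, 0], [0, 0, 0], 0.35],
  [[0, 4, 0], [0, 0, 0], 0.35],
])

```text
clock: 7.95
tool_pos: [558.5, -79.7, 35.2]
tool_rot: [-0.1, -3.14, 0.003]
contact_force: [0.1, -2.6, 5.9]
width: 0.369
grasp_force: 4.0
```

Run:
```python
from h import *
stat()
```

```text
t 7.95 tray [ 0.1 -8.4] z 35.2 toolx dir err -0.0038 w 0.369 gf 4.0 F tray [ 0.3 -2.6  5.9]
```

>>> jog_arm([
  [[0, 4, 0], [0, 0, 0], 0.35],
  [[0, 4, 0], [0, 0, 0], 0.35],
  [[0, 4, 0], [0, 0, 0], 0.35],
  [[0, 4, 0], [0, 0, 0], 0.35],
  [[0, 4, 0], [0, 0, 0], 0.35],
])

```text
clock: 8.45
tool_pos: [559.9, -60.1, 35.1]
tool_rot: [-0.101, -3.14, 0.004]
contact_force: [0.8, -2.7, 6.9]
width: 0.371
grasp_force: 4.0
```

>>> jog_arm([
  [[0, 4, 0], [0, 0, 0], 0.35],
  [[0, 4, 0], [0, 0, 0], 0.35],
  [[0, 4, 0], [0, 0, 0], 0.35],
  [[0, 4, 0], [0, 0, 0], 0.35],
  [[0, 4, 0], [0, 0, 0], 0.35],
])

```text
clock: 8.95
tool_pos: [561.1, -40.2, 35.1]
tool_rot: [-0.101, -3.14, 0.004]
contact_force: [-0.7, -3.3, 7.2]
width: 0.371
grasp_force: 4.0
```

Run:
```python
from h import *
stat()
z=np.load("wrist2.npz"); c=(z["im"],z["K"],z["R"],z["t"])
for u,h in(((421,217),14),((421,217),20)): print("buffer",tray(plane(c,u,h)))
```

```text
t 8.95 tray [ 0.2 31.2] z 35.1 toolx dir err -0.0042 w 0.371 gf 4.0 F tray [-0.5 -3.4  7.2]
buffer [ 1.  91.6]
buffer [-1.1 89. ]
```

>>> jog_arm([
  [[0, 0, 0], [0, 0, 0], 0.45],
  [[0, 0, 0], [0, 0, 0], 0.6],
  [[0, 0, 0], [0, 0, 0], 0.6],
  [[0, 0, -20], [0, 0, 0], 0.6],
  [[0, 0, -30], [0, 0, 0], 0.6],
])

```text
clock: 9.45
tool_pos: [559.9, -39.4, 83.6]
tool_rot: [-0.099, -3.136, 0.0]
contact_force: [0.0, -0.5, -0.2]
width: 0.599
grasp_force: 0.0
```

>>> jog_arm([
  [[0, -20, -30], [0, 0, 0], 0.2],
  [[0, -20, 0], [0, 0, 0], 0],
  [[0, 0, 0], [0, 0, 0], 0],
  [[0, 0, 0], [0, 0, 0], 0],
  [[0, 0, 0], [0, 0, 0], 0],
])

```text
clock: 9.95
tool_pos: [558.7, -77.5, 114.1]
tool_rot: [-0.098, -3.139, -0.002]
contact_force: [-1.1, -0.4, 0.5]
width: 0.168
grasp_force: 0.0
```

Run:
```python
from h import *
stat()
z=np.load("wrist2.npz"); w=(z["im"],z["K"],z["R"],z["t"])
z=np.load("side0.npz"); s=(z["im"],z["K"],z["R"],z["t"])
A_=np.zeros((3,3));B=np.zeros(3)
for c,p in((w,(454,224)),(s,(285.6,200.8))):
    o,d=ray(c,p);P=np.eye(3)-np.outer(d,d);A_+=P;B+=P@o
X=np.linalg.solve(A_,B);print("knob",tray(X),X[2])
C={n:grab(n) for n in("side","wrist","scene")}
for n,c in C.items():
    hsv=cv2.cvtColor(c[0],cv2.COLOR_BGR2HSV)
    m=(((hsv[...,0]<6)|(hsv[...,0]>172))&(hsv[...,1]>150)&(hsv[...,2]>70)).astype(np.uint8)
    k,l,st,ce=cv2.connectedComponentsWithStats(m)
    for i in range(1,k):
        if st[i,4]>15:
            tq=tray(plane(c,ce[i],85))
            if abs(tq[0])<60 and -140<tq[1]<150: print(n,ce[i].round(1),st[i,4],tq)
cv2.imwrite("pics/wrist3.png",C["wrist"][0])
```

```text
t 9.95 tray [ 0.  -6.3] z 114.1 toolx dir err -0.0021 w 0.168 gf 0.0 F tray [-1.1 -0.4  0.5]
knob [  0.5 110.4] 33.7902112131163
side [265.4 247.9] 95 [-17.4 -72.1]
wrist [349.8 250.5] 657 [ 0.1 32.7]
scene [333.1 160.8] 41 [-18.9 -72.5]
scene [300.5 184.4] 47 [-2.4 32.3]
```

View pics/wrist3.png

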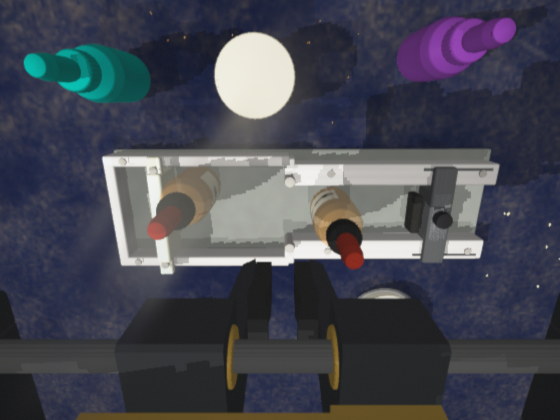

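B now stands upright in the lane at tray (0,32), seen at px (335,215), with the buffer ahead at (412,212). A is untouched in the bay. Next I descend behind B with the fingers shut and push.

>>> jog_arm([
  [[0, -3, 0], [0, 0, 0], 0],
  [[0, 0, 20], [0, 0, 0], 0],
  [[0, 0, 30], [0, 0, 0], 0],
  [[0, 0, 30], [0, 0, 0], 0],
  [[0, 0, 21], [0, 0, 0], 0],
])

```text
clock: 10.6
tool_pos: [558.2, -82.2, 11.9]
tool_rot: [-0.1, -3.138, 0.0]
contact_force: [-0.7, 0.0, 0.2]
width: 0.008
grasp_force: 0.0
```

>>> jog_arm([
  [[0, 3, 0], [0, 0, 0], 0],
  [[0, 3, 0], [0, 0, 0], 0],
  [[0, 3, 0], [0, 0, 0], 0],
  [[0, 3, 0], [0, 0, 0], 0],
  [[0, 3, 0], [0, 0, 0], 0],
])

```text
clock: 11.1
tool_pos: [560.5, -67.1, 14.7]
tool_rot: [0.1, 3.138, -0.0]
contact_force: [0.9, 0.1, 0.2]
width: 0.008
grasp_force: 0.2
```

>>> jog_arm([
  [[0, 3, 0], [0, 0, 0], 0],
  [[0, 3, 0], [0, 0, 0], 0],
  [[0, 3, 0], [0, 0, 0], 0],
  [[0, 3, 0], [0, 0, 0], 0],
  [[0, 3, 0], [0, 0, 0], 0],
])

```text
clock: 11.6
tool_pos: [560.8, -52.0, 13.7]
tool_rot: [-0.1, -3.14, -0.0]
contact_force: [0.2, 0.1, 0.9]
width: 0.005
grasp_force: 0.2
```

Run:
```python
from h import *
stat()
```

```text
t 11.6 tray [ 0.6 19.4] z 13.7 toolx dir err -0.0037 w 0.005 gf 0.2 F tray [0.2 0.1 0.9]
```

>>> jog_arm([
  [[0, 3, 0], [0, 0, 0], 0],
  [[0, 3, 0], [0, 0, 0], 0],
  [[0, 3, 0], [0, 0, 0], 0],
  [[0, 3, 0], [0, 0, 0], 0],
  [[0, 3, 0], [0, 0, 0], 0],
])

```text
clock: 12.1
tool_pos: [561.8, -37.0, 13.7]
tool_rot: [0.1, 3.14, 0.0]
contact_force: [0.9, -0.5, 0.9]
width: 0.006
grasp_force: 0.2
```

>>> jog_arm([
  [[0, 1, 0], [0, 0, 0], 0],
  [[0, 1, 0], [0, 0, 0], 0],
  [[0, 1, 0], [0, 0, 0], 0],
  [[0, 1, 0], [0, 0, 0], 0],
])

```text
clock: 12.5
tool_pos: [562.1, -33.4, 13.7]
tool_rot: [0.1, 3.14, -0.0]
contact_force: [-0.1, -0.8, 0.8]
width: 0.006
grasp_force: 0.2
```

Run:
```python
from h import *
stat()
```

```text
t 12.5 tray [ 0.8 38.1] z 13.7 toolx dir err -0.004 w 0.006 gf 0.2 F tray [-0.1 -0.8  0.8]
```

Now approaching at 0.8 mm per row and watching the force.

>>> jog_arm([
  [[0, 0.8, 0], [0, 0, 0], 0],
  [[0, 0.8, 0], [0, 0, 0], 0],
  [[0, 0.8, 0], [0, 0, 0], 0],
])

```text
clock: 12.8
tool_pos: [562.2, -30.9, 13.8]
tool_rot: [0.1, 3.14, 0.0]
contact_force: [0.1, -0.7, 0.1]
width: 0.01
grasp_force: 0.2
```

>>> jog_arm([
  [[0, 0.8, 0], [0, 0, 0], 0],
  [[0, 0.8, 0], [0, 0, 0], 0],
])

```text
clock: 13.0
tool_pos: [562.3, -29.2, 13.8]
tool_rot: [0.1, 3.14, 0.0]
contact_force: [0.2, -0.4, 0.5]
width: 0.012
grasp_force: 0.2
```

>>> jog_arm([
  [[0, 0.8, 0], [0, 0, 0], 0],
  [[0, 0.8, 0], [0, 0, 0], 0],
])

```text
clock: 13.2
tool_pos: [562.4, -28.0, 13.7]
tool_rot: [-0.1, -3.14, 0.001]
contact_force: [0.6, -1.7, 0.7]
width: 0.009
grasp_force: 0.9
```

>>> jog_arm([
  [[0, 0.8, 0], [0, 0, 0], 0],
])

```text
clock: 13.3
tool_pos: [562.3, -27.8, 13.7]
tool_rot: [-0.101, -3.14, 0.002]
contact_force: [-0.1, -3.0, 1.8]
width: 0.004
grasp_force: 1.5
```

The buffer is touched. I'll raise the force in small steps.

>>> jog_arm([
  [[0, 0.8, 0], [0, 0, 0], 0],
  [[0, 0, 0], [0, 0, 0], 0],
])

```text
clock: 13.5
tool_pos: [562.3, -27.4, 13.8]
tool_rot: [-0.102, -3.14, 0.003]
contact_force: [0.1, -3.3, 2.4]
width: 0.004
grasp_force: 2.3
```

>>> jog_arm([
  [[0, 0.5, 0], [0, 0, 0], 0],
  [[0, 0, 0], [0, 0, 0], 0],
])

```text
clock: 13.7
tool_pos: [562.4, -27.2, 13.8]
tool_rot: [-0.102, -3.14, 0.004]
contact_force: [-0.8, -5.4, 2.8]
width: 0.002
grasp_force: 2.8
```

>>> jog_arm([
  [[0, 0.6, 0], [0, 0, 0], 0],
  [[0, 0.4, 0], [0, 0, 0], 0],
  [[0, 0, 0], [0, 0, 0], 0],
])

```text
clock: 14.0
tool_pos: [562.3, -27.0, 13.8]
tool_rot: [-0.103, -3.139, 0.006]
contact_force: [0.1, -7.4, 3.1]
width: 0.003
grasp_force: 3.5
```

>>> jog_arm([
  [[0, 0, 0], [0, 0, 0], 0],
])

```text
clock: 14.1
tool_pos: [562.4, -26.9, 13.8]
tool_rot: [-0.103, -3.139, 0.005]
contact_force: [-0.9, -6.7, 3.3]
width: 0.007
grasp_force: 3.5
```

>>> jog_arm([
  [[0, 0, 0], [0, 0, 0], 0],
])

```text
clock: 14.2
tool_pos: [562.3, -27.0, 13.8]
tool_rot: [-0.103, -3.139, 0.005]
contact_force: [-0.6, -7.2, 3.9]
width: 0.005
grasp_force: 3.5
```

>>> jog_arm([
  [[0, 0, 0], [0, 0, 0], 0],
])

```text
clock: 14.3
tool_pos: [562.4, -27.0, 13.8]
tool_rot: [-0.103, -3.139, 0.005]
contact_force: [-1.3, -5.7, 3.6]
width: 0.003
grasp_force: 3.5
```

The mean is about 6.8 N. I'll add a touch for friction and hold 1.4 s.

>>> jog_arm([
  [[0, 0.4, 0], [0, 0, 0], 0],
  [[0, 0, 0], [0, 0, 0], 0],
  [[0, 0, 0], [0, 0, 0], 0],
  [[0, 0, 0], [0, 0, 0], 0],
  [[0, 0, 0], [0, 0, 0], 0],
])

```text
clock: 14.8
tool_pos: [562.4, -26.8, 13.8]
tool_rot: [-0.103, -3.139, 0.006]
contact_force: [-1.0, -7.0, 4.3]
width: 0.002
grasp_force: 3.7
```

>>> jog_arm([
  [[0, 0, 0], [0, 0, 0], 0],
  [[0, 0, 0], [0, 0, 0], 0],
  [[0, 0, 0], [0, 0, 0], 0],
  [[0, 0, 0], [0, 0, 0], 0],
  [[0, 0, 0], [0, 0, 0], 0],
])

```text
clock: 15.3
tool_pos: [562.3, -26.9, 13.8]
tool_rot: [-0.103, -3.139, 0.006]
contact_force: [-0.7, -7.5, 3.2]
width: 0.006
grasp_force: 3.7
```

>>> jog_arm([
  [[0, 0, 0], [0, 0, 0], 0],
  [[0, 0, 0], [0, 0, 0], 0],
  [[0, 0, 0], [0, 0, 0], 0],
  [[0, 0, 0], [0, 0, 0], 0],
  [[0, 0, 0], [0, 0, 0], 0],
])

```text
clock: 15.8
tool_pos: [562.4, -26.9, 13.8]
tool_rot: [-0.103, -3.139, 0.006]
contact_force: [-0.7, -6.3, 4.3]
width: 0.007
grasp_force: 3.7
```

Held for 1.8 s at about 7 N, which agrees with roughly 1.2 mm of buffer travel. Backing off and rising.

>>> jog_arm([
  [[0, -1, 0], [0, 0, 0], 0],
  [[0, -2, 0], [0, 0, 0], 0],
  [[0, -5, 0], [0, 0, 0], 0],
  [[0, -8, 0], [0, 0, 0], 0],
  [[0, -8, 0], [0, 0, 0], 0],
])

```text
clock: 16.3
tool_pos: [561.2, -47.7, 13.7]
tool_rot: [0.099, 3.14, 0.002]
contact_force: [-0.4, -1.9, 0.3]
width: 0.007
grasp_force: 0.0
```

>>> jog_arm([
  [[0, 0, -30], [0, 0, 0], 0],
  [[0, 0, -40], [0, 0, 0], 0],
  [[0, 0, -40], [0, 0, 0], 0],
  [[0, 0, -40], [0, 0, 0], 0],
  [[0, 0, 0], [0, 0, 0], 0],
])

```text
clock: 16.8
tool_pos: [564.3, -47.6, 168.6]
tool_rot: [0.101, 3.13, 0.003]
contact_force: [0.2, 0.0, 0.6]
width: 0.004
grasp_force: 0.0
```

Run:
```python
from h import *
stat()
C={n:grab(n) for n in("side","wrist","scene")}
for n,c in C.items():
    hsv=cv2.cvtColor(c[0],cv2.COLOR_BGR2HSV)
    m=(((hsv[...,0]<6)|(hsv[...,0]>172))&(hsv[...,1]>150)&(hsv[...,2]>70)).astype(np.uint8)
    k,l,st,ce=cv2.connectedComponentsWithStats(m)
    for i in range(1,k):
        if st[i,4]>15:
            tq=tray(plane(c,ce[i],85))
            if abs(tq[0])<60 and -140<tq[1]<150: print(n,ce[i].round(1),st[i,4],tq)
cv2.imwrite("pics/wrist4.png",C["wrist"][0])
```

```text
t 16.8 tray [ 3.9 24. ] z 168.6 toolx dir err -0.0043 w 0.004 gf 0.0 F tray [0.2 0.1 0.6]
side [283.  191.1] 99 [-0.8 75.5]
side [265.4 247.9] 95 [-17.4 -72.1]
wrist [139.4 197. ] 164 [-15.  -77.8]
wrist [351.1 214.2] 368 [-1.2 72.9]
scene [333.2 160.8] 43 [-18.9 -72.8]
scene [289.2 195.3] 54 [-1.6 72.2]
```

View pics/wrist4.png

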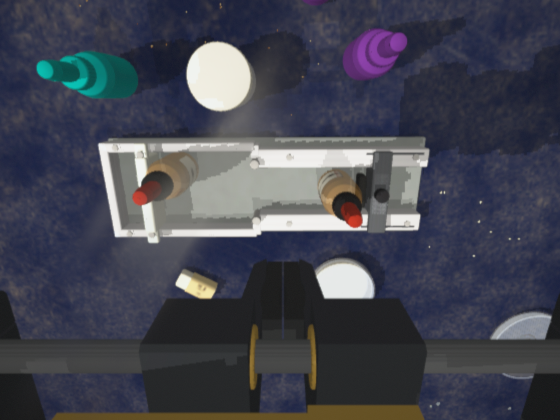

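The picture shows B upright against the buffer at (340,190), tray (-1,74), and A upright in the bay at (170,175), tray (-17,-72). The jar, dish and eraser are in place and the arm is clear, so I'm handing in.

```bash
python3 -c "
from station import hand_in
print(hand_in())"
```

```text
the job is handed in; nothing more can be done
None
```

Handed in, with no verdict shown: one bottle is nudged back into the bay at tray y ≈ -72 mm, and the other was slid through the neck and held against the buffer at about 7 N for 1.8 s (tray y ≈ 74 mm); both stand upright, and the jar, dish and eraser were not disturbed.

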